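Open the squeeze-and-turn chip jar at the core logging table

ROBOT

A 7-joint arm with a two-finger parallel gripper is mounted at the origin on the work surface. World frame = base frame: x ahead of the robot, y to its left, z up, the work surface at z = 0. Lengths are in m, angles in rad, forces in N, time in s.
With the tool pointing down it reaches from about 0.4 to 0.85 m from the base axis. Payload 10.4 kg.
Tool frame: the origin (TCP) lies midway between the tips of the shut fingers; the grasp point (between the pads) lies 19 mm behind it (grip_point_offset is the distance from the TCP to the grasp point, in m); y points along the fingers, z is the direction in which the jaws open and shut, and the axes are right-handed (so a half turn about y gives the same grasp; the last joint's range is limited). The gripper opens to 85 mm and grips with 20 to 120 N. Pads are 22 mm wide; open, the fingers measure 114 mm over their backs; the gripper's body (76 mm by 85 mm) begins 54 mm behind the grasp point. The pads swing forward as they close: fully open they stand 13 mm farther back than shut.
Start: joints at [-0.023, 0.332, -0.065, 1.46, 0.022, 1.35, -0.088], TCP at [0.625, 0, 0.231] pointing down, gripper open.
Joint ranges: [-2.6, 2.6], [-0.5, 2.12], [-1.47, 1.34], [0.16, 2.42], [-1.27, 4.41], [0.06, 2.06], [-2.6, 2.6]. Speed limits (rad/s): [2.22, 2.22, 2.79, 2.79, 3.14, 3.14, 3.14].

INTERFACE

Orientations are given as a unit quaternion [x, y, z, w].
In Python, from workcell import * gives the robot as it stands.
- The arm moves only by the tool send_rows, never from a script. Its argument "motion" is a list of rows, each a list of 7 numbers: the opening in per cent of the stroke, from 0 (shut) to 100 (fully open), then the shift along the tool's x, y, z in m, then the turn, a rotation vector about the tool's x, y, z in rad. In form: [[claw, tx, ty, tz, ax, ay, az], ...]. A call has 1 to 10 rows; each row is the pose to reach, as a shift and turn from the pose commanded when the call began, along the tool's axes at that moment; what a row does not reach only later rows make up. A row lasts 1/12 s, in which the tool goes at most 41.7 mm and 7.16 degrees, less where a joint would pass 70% of its speed; a pose out of reach is approached as far as the arm can. A call with a gripper value outside its range is refused whole. The fingers move at their own pace and stop on an object; "squeeze" is the grip in N (left out, the last holds). Time passes only in rows, so rows that repeat a pose let the fingers close. It gives the time, the measured TCP pose, the force and the opening at its end, in the units of the state.
- get_obs(): the state, without advancing time (a new reading comes with each control period).
- camera(name): name is "scene" or "side" or "wrist"; returns a dict with "pixels" (420x560x3 uint8, red, green, blue), "range_z" (420x560 float32, m along the optical axis (not along the pixel's ray), 0 where there is no reading), "fovy" (degrees; the focal length in pixels is half the picture's height over the tangent of half this angle, whatever the lens; pixels are square), "cx", "cy" (the principal point, pixels), "view" (4x4, takes a point from world to camera coordinates); the wrist camera has in their place "T_tool_cam" (4x4, takes a point from camera to tool coordinates, whose origin is the TCP and whose axes are the tool frame's). Camera axes: x right, y down, z forward; pixel columns grow to the right and rows downward; lengths in m; the calibration is good to about 2 mm. The wrist camera is an equidistant fisheye: a pixel r from the principal point sees the ray r / f radians off the axis. A picture is of the moment at which its call begins: read the wrist's pose just before it.
- hand_in(): hands the job in, once; it reports no verdict.
The state is a dict: "clock": time; "joint_pos": joint angles; "joint_velocities": joint speeds; "tau": joint torques, N m; "position": TCP position; "ee_rot": TCP orientation; "ft_force": force on the tool from outside, world axes, zero at the start; "torque": the same for the moment, N m; "grip_width": opening from 0.0 (shut) to 1.0 (fully open).
Only numpy, scipy, OpenCV 4.12 (cv2) and the standard library are available. Lean on these libraries where they do the work, as an engineer would, in place of code of your own. Each camera call takes 0.05 s, during which the arm holds its last target.

TASK

Open the white rock-chip jar: squeeze the two yellow tabs of its red safety cap inward, keep them squeezed while you turn the cap anticlockwise (seen from above) until you feel it come up against its stop, then lift it straight off. Never force the cap against the jar, neither turning nor lifting. Set the cap down gently, without dropping it, flat on the floor of the grey tray, open side down, let go of it, and leave the core piece, the hand lens and the magnet pen where they are.

Things in the scene. Friction and masses are not known exactly. Their poses are not given: they have to be found in the camera images.
- jar: White jar, 68 mm diameter, upright, fixed on a blue 110 x 110 x 22 mm base bolted to the table. Origin: centre of the base's underside, on the jar's axis, z up. The seated cap's lower rim is 106 mm above the origin. Just below it is the jar's shoulder: 50 mm diameter from 104 mm down to 97 mm, widening to 68 mm at 82 mm.
- neck_top (a point): Centre of the top of the jar's neck, on which the closed cap rests from inside: on the jar's axis, 140 mm above the table. Neck 26 mm diameter; the cap has about 1 mm of sideways play on it and is clear of it once lifted by 40 mm. Squeezing off-centre, turning on or pulling up while the cap is held presses it on the neck: over about 30 N does damage.
- cap: Loose red round cap, 57 mm diameter, 38 mm high, 60 to 90 g, seated on the jar at the start. Origin: centre of its lower open rim, z up along the jar's axis. Its two yellow tabs stand out at its +y and -y sides, 66.4 mm over both when free, 57.4 mm when fully squeezed. Locked unless both tabs are in by over about 3 mm. It cannot turn clockwise from the start.
- tabs (a point): Point on the cap's axis midway between the two tabs, 23 mm above the cap's rim; axes as the cap's. Tabs are 18 mm wide (x), 20 mm high, faces square to the cap's y, travel 4.5 mm each against springs (about 3 N free, 9 N fully in): a grip of 20 to 30 N is plenty. In the tray this point ends up 27 mm above the table.
- cap_top (a point): Centre of the cap's flat top (white dot), 38 mm above its rim. Squeezed, the cap turns easily anticlockwise seen from above (positive about z) until it meets a hidden sprung stop 30 to 88 degrees from its start, different each time; the stop pushes back about 0.09 N m more per degree. The cap is free to lift only from about 6 degrees before the stop; before that, lugs hold it down.
- tray: Shallow grey square tray, fixed, 170 x 170 mm outside, walls 4 mm thick and 14 mm high, inner floor 4 mm above the table. Origin at the centre of its underside, x and y along its sides.
- core: Bystander: loose piece of grey drill core, 38 mm across, 75 mm long, lying along its x; origin at the centre of its underside.
- lens: Bystander: folding hand lens, dark disc of 32 mm diameter and 12 mm height with a steel cover out to 48 mm along its x; origin at the centre of the disc's underside.
- magnet: Bystander: blue magnet pen, 110 x 14 x 12 mm, along its x; origin at the underside, about its middle.
Mind the look-alikes: they are no part of the job. There is more than one size of the cap; the job needs the larger. Of the things that look like the jar, the smaller one is meant.

How it is judged:
By the outcome, as a careful person would: the job done as asked, in the order asked, and still so for the second after the job is handed in, with the robot touching nothing.
It also fails if it takes over 61 s, if anything falls off the work surface, if the arm or the gripper's body presses on something with over 40 N, if the wrist force passes 120 N, or if a joint passes its speed limit or range.

## Working session

There is one attempt and no reset: what is moved stays moved. The work goes in short steps, Python scripts to look and compute and a tool call to move; the robot and the scene stay as the last step left them, time stands still between calls to the robot, and variables do not carry over. Pictures are saved under pics/ and viewed, and the job is handed in when it is done.

Besides the shell and the picture viewer there is one more tool, called after "Request:" as name(argument=value, ...) on one line, values as JSON. send_rows: Moves the arm, as the interface text tells. Its arguments: {"type":"object","properties":{"motion":{"type":"array"},"squeeze":{"type":"number"}},"required":["motion"]}

```bash
mkdir -p pics; ls
cat > h.py <<'E'
from workcell import *
import numpy as np, cv2
from scipy.spatial.transform import Rotation as R
def snap(n,f):
    o=get_obs(); c=camera(n)
    np.savez('pics/'+f+'.npz',pos=o['position'],rot=o['ee_rot'],**c)
    cv2.imwrite('pics/'+f+'.png',c['pixels'][:,:,::-1]); return c
def foc(c): return 210/np.tan(np.radians(float(c['fovy']))/2)
def pt(c,u,v,z=None):
    f=foc(c)
    if z is None: z=float(c['range_z'][int(v),int(u)])
    p=np.array([(u-float(c['cx']))/f*z,(v-float(c['cy']))/f*z,z,1])
    return (np.linalg.inv(c['view'])@p)[:3]
def ray_at(c,u,v,h):
    f=foc(c);M=np.linalg.inv(c['view'])
    d=M[:3,:3]@np.array([(u-float(c['cx']))/f,(v-float(c['cy']))/f,1]);o=M[:3,3]
    return o+d*(h-o[2])/d[2]
def load(f): return dict(np.load('pics/'+f+'.npz'))
E
python3 - <<'E'
from h import *
o=get_obs()
for k,v in o.items(): print(k,np.round(v,4))
for n in('scene','side','wrist'):
    c=snap(n,n+'0'); print(n,c['fovy'],c['cx'],c['cy'])
    print(np.round(c.get('view',c.get('T_tool_cam')),3))
E
```

```text
pics
clock 0.0
joint_pos [-0.0226  0.3329 -0.0647  1.461   0.0216  1.3499 -0.0885]
joint_velocities [ 0.0002  0.0003 -0.0006 -0.0007  0.0003 -0.0006 -0.0013]
tau [ 5.0000e-04 -6.2545e+01  4.9700e-02 -3.9161e+01  1.6400e-02  9.8000e-03
 -0.0000e+00]
position [ 0.6246 -0.      0.2305]
ee_rot [ 0.5004 -0.5003  0.4997 -0.4996]
ft_force [-0.4613 -0.3321 -0.9232]
torque [ 0.0416  0.0271 -0.044 ]
grip_width 0.9998
scene 53.76219379359385 280.3003092337472 212.40269190864484
[[-0.204  0.979  0.022  0.032]
 [ 0.559  0.134 -0.818 -0.186]
 [-0.804 -0.155 -0.575  1.363]
 [ 0.     0.     0.     1.   ]]
side 54.63691090703104 286.73360165223414 206.71218103825922
[[-0.815 -0.58   0.006  0.43 ]
 [-0.398  0.551 -0.733  0.226]
 [ 0.422 -0.6   -0.68   0.688]
 [ 0.     0.     0.     1.   ]]
wrist 65.70646984690485 281.7955477450541 214.14643790801406
[[-0.     0.965  0.262 -0.067]
 [-0.001 -0.262  0.965 -0.143]
 [ 1.     0.     0.001  0.001]
 [ 0.     0.     0.     1.   ]]
```

View pics/scene0.png

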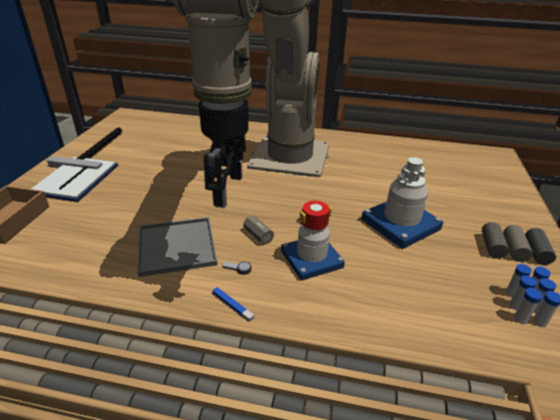

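View pics/side0.png

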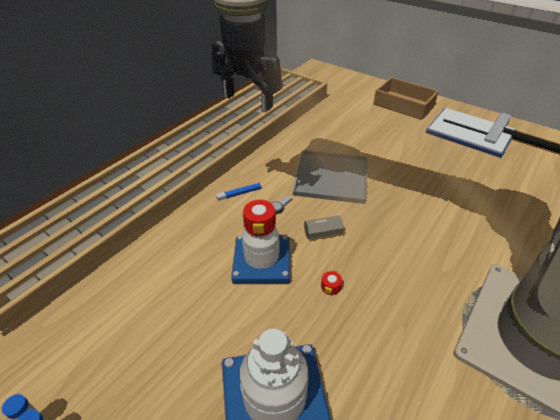

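View pics/wrist0.png

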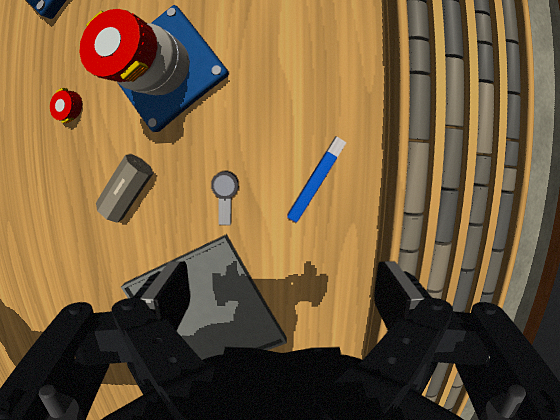

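The target is the capped jar at scene (313,240), side (262,235) and wrist (140,60). It is the smaller of the two jars, and its red cap is the larger one. The look-alikes are the big open white jar at scene (405,205) and the small loose red cap at side (332,282). Next I'll enlarge the crops to confirm this and measure.

Run:
```python
from h import *
s=load('side0');a=load('scene0');w=load('wrist0')
c1=cv2.resize(a['pixels'][190:285,270:360],(400,422),interpolation=cv2.INTER_CUBIC)
c2=cv2.resize(s['pixels'][190:290,225:300],(320,427),interpolation=cv2.INTER_CUBIC)[:422]
cv2.imwrite('pics/crop1.png',np.hstack([c1,c2])[:,:,::-1])
f=lambda p:(p[...,0]>120)&(p[...,1]<60)&(p[...,2]<60)
def cloud(c):
    z=c['range_z'];v,u=np.mgrid[:420,:560]
    if 'view' in c:
        F=foc(c);P=np.stack([(u-c['cx'])/F*z,(v-c['cy'])/F*z,z,np.ones_like(z)],-1);return P@np.linalg.inv(c['view']).T
    F=foc(c);dx=u-c['cx'];dy=v-c['cy'];r=np.hypot(dx,dy)+1e-9;th=r/F
    P=np.stack([z*np.tan(th)*dx/r,z*np.tan(th)*dy/r,z,np.ones_like(z)],-1)
    T=np.eye(4);T[:3,:3]=R.from_quat(c['rot']).as_matrix();T[:3,3]=c['pos']
    return P@(T@c['T_tool_cam']).T
for n,c in(('scene',a),('side',s),('wrist',w)):
    P=cloud(c);ok=(c['range_z']>0)
    m=ok&(P[...,2]>.135)&(P[...,2]<.155)
    p=c['pixels'].astype(int)
    red=(p[...,0]>110)&(p[...,1]<70)&(p[...,2]<70); wh=(p.min(-1)>150)
    roi=m&(red|wh)&(np.hypot(P[...,0]-.66,P[...,1]-.23)<.15)
    q=P[roi];  print(n,len(q),'z',np.median(q[:,2]) if len(q) else 0)
    if len(q)>20:
        top=q[abs(q[:,2]-np.median(q[:,2]))<.004][:,:2].astype(np.float32)
        print('minEnc',cv2.minEnclosingCircle(top))
    v,u=np.nonzero(wh&m&(np.hypot(P[...,0]-.66,P[...,1]-.23)<.15))
    if len(u): print('dot px',u.mean(),v.mean(),len(u),np.median(P[v,u],0))
    ye=(p[...,0]>120)&(p[...,1]>90)&(p[...,2]<60)&ok&(P[...,2]>.1)&(P[...,2]<.15)&(np.hypot(P[...,0]-.66,P[...,1]-.23)<.15)
    if ye.any(): print('yellow',ye.sum(),P[ye].mean(0))
    bl=(p[...,2]>80)&(p[...,0]<50)&ok&(P[...,2]>.015)&(P[...,2]<.03)
    n_,lab,st,ce=cv2.connectedComponentsWithStats(bl.astype(np.uint8))
    for i in range(1,n_):
        if st[i,4]>80:
            print('blue',st[i,4],ce[i],cv2.minAreaRect(P[lab==i][:,:2].astype(np.float32)),P[lab==i][:,2].mean())
```

```text
scene 0 z 0
blue 537 [411.55121043 227.01489758] ((0.32448697090148926, 0.3586570620536804), (0.10216156393289566, 0.1390308290719986), 45.1934700012207) 0.028364790864374632
blue 510 [317.24901961 262.22745098] ((0.5113851428031921, 0.15409505367279053), (0.06517871469259262, 0.10386571288108826), 35.60648727416992) 0.021629801249347772
side 0 z 0
blue 950 [259.12736842 267.59578947] ((0.4828447699546814, 0.14748185873031616), (0.10625974088907242, 0.09852467477321625), 35.00534439086914) 0.02022731824103521
blue 956 [233.4623431  392.28033473] ((0.35920390486717224, 0.37000173330307007), (0.032827384769916534, 0.09483060240745544), 46.93171310424805) 0.027701937988918658
blue 550 [316.52 407.8 ] ((0.24249839782714844, 0.3179921805858612), (0.03861827403306961, 0.06614426523447037), 2.861417531967163) 0.027631373264158862
wrist 0 z 0
blue 2245 [191.68730512  52.7986637 ] ((0.5091797113418579, 0.15600521862506866), (0.06384335458278656, 0.10783511400222778), 35.008216857910156) 0.021690304915087878
blue 91 [128.17582418  93.97802198] ((0.448755145072937, 0.11614016443490982), (0.008703213185071945, 0.0331396646797657), 36.9826545715332) 0.02148983317361506
```

View pics/crop1.png

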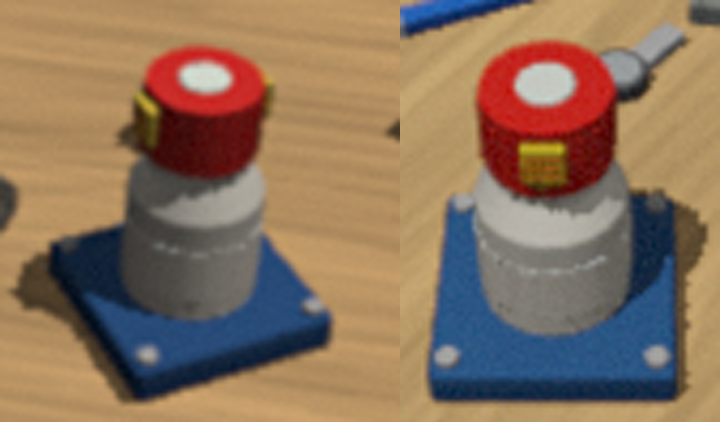

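The crop confirms it: the red cap has yellow tabs and sits on the white jar on its blue base. Now I'll measure around the right spot, about (0.49, 0.15).

```bash
cat >> h.py <<'E'
def cloud(c):
    z=c['range_z'];v,u=np.mgrid[:420,:560];F=foc(c)
    if 'view' in c:
        P=np.stack([(u-c['cx'])/F*z,(v-c['cy'])/F*z,z,np.ones_like(z)],-1);return P@np.linalg.inv(c['view']).T
    dx=u-c['cx'];dy=v-c['cy'];r=np.hypot(dx,dy)+1e-9;th=r/F
    P=np.stack([z*np.tan(th)*dx/r,z*np.tan(th)*dy/r,z,np.ones_like(z)],-1)
    T=np.eye(4);T[:3,:3]=R.from_quat(c['rot']).as_matrix();T[:3,3]=c['pos']
    return P@(T@c['T_tool_cam']).T
E
python3 - <<'E'
from h import *
J=np.array([.483,.150])
for n in('scene0','side0','wrist0'):
    c=load(n);P=cloud(c);ok=c['range_z']>0;p=c['pixels'].astype(int)
    near=ok&(np.hypot(P[...,0]-J[0],P[...,1]-J[1])<.07)
    red=(p[...,0]>100)&(p[...,1]<70)&(p[...,2]<70);wh=p.min(-1)>150
    m=near&(red|wh)&(abs(P[...,2]-.144)<.005)
    print(n,m.sum(),np.median(P[m],0)[:3],cv2.minEnclosingCircle(P[m][:,:2].astype(np.float32)))
    d=near&wh&(abs(P[...,2]-.144)<.006);v,u=np.nonzero(d)
    print(' dot',u.mean(),v.mean(),P[d].mean(0)[:3])
    if 'view' in c: print(' dot ray',ray_at(c,u.mean()+.0,v.mean(),.144))
    ye=near&(p[...,0]>90)&(p[...,1]>70)&(p[...,2]<60)&(P[...,2]>.1)&(P[...,2]<.15)
    if ye.sum()>5:
        k,l=cv2.connectedComponents(ye.astype(np.uint8))
        for i in range(1,k):
            q=P[l==i]
            if len(q)>4:
                ln=cv2.minAreaRect(q[:,:2].astype(np.float32));print(' yel',len(q),q.mean(0)[:3],ln, 'px',np.argwhere(l==i).mean(0)[::-1])
    # low gray tray etc
    z0=ok&(P[...,2]>-.01)&(P[...,2]<.004)
    print(' table z',np.median(P[z0][:,2]))
c=load('wrist0');cv2.imwrite('pics/w2.png',cv2.resize(c['pixels'][220:360,100:330],None,fx=3.4,fy=3.4,interpolation=cv2.INTER_CUBIC)[:,:,::-1])
c=load('scene0');cv2.imwrite('pics/s2.png',cv2.resize(c['pixels'][205:325,125:285],None,fx=5,fy=5,interpolation=cv2.INTER_CUBIC)[:,:,::-1])
E
```

```text
scene0 291 [0.49566405 0.14301866 0.14404289] ((0.4919165074825287, 0.14278116822242737), 0.028574911877512932)
 dot 315.75 207.01785714285714 [0.49016844 0.14173271 0.14495638]
 dot ray [0.4887931  0.14161514 0.144     ]
 yel 14 [0.47933969 0.16914755 0.13503073] ((0.4783894717693329, 0.16899409890174866), (0.021247992292046547, 0.007368881721049547), 25.426572799682617) px [329.         209.78571429]
 yel 19 [0.5095806  0.11741313 0.13832393] ((0.5087590217590332, 0.1172596886754036), (0.016786128282546997, 0.005839833058416843), 40.304203033447266) px [302.57894737 213.26315789]
 table z -4.297065191882776e-05
side0 525 [0.48601047 0.14506388 0.14280798] ((0.4885997772216797, 0.1428045779466629), 0.028487952426075935)
 dot 258.5353535353535 209.06060606060606 [0.48905597 0.14153486 0.14361544]
 dot ray [0.48876652 0.14187736 0.144     ]
 yel 5 [0.50598062 0.16490375 0.13052367] ((0.506219744682312, 0.1647643744945526), (0.0005005071870982647, 0.0021972027607262135), 52.5326042175293) px [243. 218.]
 yel 102 [0.47015554 0.16779037 0.13081369] ((0.4708309471607208, 0.1669055074453354), (0.017725110054016113, 0.009900998324155807), 49.75458908081055) px [257.98039216 227.39215686]
 table z -0.0012266537796952193
wrist0 3049 [0.4924421  0.14192909 0.14399694] ((0.49114537239074707, 0.1430029720067978), 0.029021330177783966)
 dot 107.00178571428572 41.080357142857146 [0.49070599 0.14269448 0.14484832]
 yel 34 [0.47319771 0.16905881 0.13910634] ((0.4722004532814026, 0.16798990964889526), (0.01816708780825138, 0.006902881897985935), 26.597000122070312) px [94.44117647 16.76470588]
 yel 112 [0.50887393 0.1178681  0.13846074] ((0.5063892602920532, 0.11691255122423172), (0.023293262347579002, 0.006565329618752003), 27.551912307739258) px [129.71428571  69.1875    ]
 table z -5.9576350759482644e-05
```

View pics/s2.png

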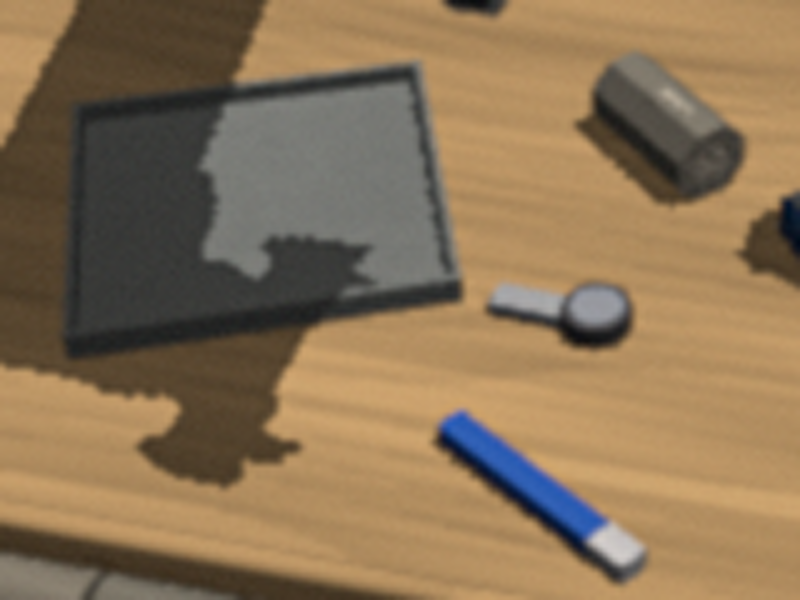

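Run:
```python
from h import *
c=load('scene0')
for h in(.014,):
    q=[ray_at(c,125+x/5,205+y/5,h)[:2] for x,y in((77,102),(418,65),(460,284),(70,342))]
    print('tray',np.round(q,4),np.mean(q,0),[np.linalg.norm(q[i]-q[i-1]) for i in range(4)],cv2.minAreaRect(np.float32(q)))
P=cloud(c)
for nm,x,y in(('core',670,115),('lens',597,310),('magA',455,425),('magB',620,550),('lensend',500,300)):
    print(nm,np.round(P[int(205+y/5),int(125+x/5)][:3],3))
w=load('wrist0');P=cloud(w)
for nm,u,v in(('corner top',228,237),('right',284,344),('left',124,287)): print(nm,np.round(P[v,u][:3],4),np.round(P[v+3,u],3)[:3])
o=get_obs();print(R.from_quat(o['ee_rot']).as_matrix().round(3))
```

```text
tray [[ 0.4778 -0.2836]
 [ 0.4099 -0.1326]
 [ 0.5614 -0.0585]
 [ 0.6336 -0.2069]] [ 0.52069405 -0.17038741] [np.float64(0.1735752042360444), np.float64(0.16557630379398675), np.float64(0.16865075983050823), np.float64(0.16495730116784196)] ((0.519646942615509, -0.17104822397232056), (0.17386513948440552, 0.1654941737651825), 26.029266357421875)
core [0.448 0.008 0.036]
lens [0.565 0.004 0.015]
magA [ 0.641 -0.034  0.012]
magB [0.69  0.049 0.012]
lensend [ 0.56  -0.041  0.007]
corner top [ 0.5596 -0.0631  0.0016] [ 0.561 -0.064  0.009]
right [ 6.284e-01 -2.250e-01  5.000e-04] [ 0.628 -0.23   0.001]
left [ 0.4107 -0.1335  0.0139] [ 0.409 -0.139  0.013]
[[ 0.    -0.001  1.   ]
 [-1.    -0.     0.   ]
 [ 0.    -1.    -0.001]]
```

Request:
send_rows(motion=[[100,-0.03,0,-0.03,0,0.12,0],[100,-0.06,0,-0.055,0,0.24,0],[100,-0.085,0,-0.08,0,0.36,0],[100,-0.11,0,-0.1,0,0.48,0],[100,-0.13,0,-0.12,0,0.6,0],[100,-0.1425,0,-0.134,0,0.72,0],[100,-0.1425,0,-0.134,0,0.84,0],[100,-0.1425,0,-0.134,0,0.96,0],[100,-0.1425,0,-0.134,0,0.977,0],[100,-0.1425,0,-0.134,0,0.977,0]], squeeze=20)

```text
clock: 0.98
position: [0.491, 0.1424, 0.2312]
ee_rot: [0.208, -0.676, 0.676, -0.208]
ft_force: [-1.0, 0.8, 0.4]
grip_width: 1.0
```

Run:
```python
from h import *
o=get_obs()
for k in('clock','joint_pos','position','ft_force','torque'): print(k,np.round(o[k],4))
print(R.from_quat(o['ee_rot']).as_matrix().round(3))
w=snap('wrist','wrist1');w=load('wrist1')
J=np.array([.4905,.1425]);P=cloud(w);ok=w['range_z']>0;p=w['pixels'].astype(int)
near=ok&(np.hypot(P[...,0]-J[0],P[...,1]-J[1])<.06)
red=(p[...,0]>100)&(p[...,1]<70)&(p[...,2]<70);wh=p.min(-1)>150
m=near&(red|wh)&(abs(P[...,2]-.144)<.003)
print(m.sum(),cv2.minEnclosingCircle(P[m][:,:2].astype(np.float32)),np.median(P[m][:,2]))
print('dot',P[near&wh&(P[...,2]>.14)].mean(0))
ye=near&(p[...,0]>90)&(p[...,1]>70)&(p[...,2]<60)&(P[...,2]>.1)
k,l=cv2.connectedComponents(ye.astype(np.uint8))
for i in range(1,k):
    if (l==i).sum()>20: print(P[l==i].mean(0)[:3],P[l==i].max(0)[2],cv2.minAreaRect(P[l==i][:,:2].astype(np.float32)),np.argwhere(l==i).mean(0)[::-1])
```

```text
clock 0.9833
joint_pos [-0.2648  0.0878 -0.1133  1.7532  0.0104  1.3014 -1.3553]
position [0.491  0.1424 0.2312]
ft_force [-0.9665  0.8286  0.3616]
torque [ 0.0133  0.0481 -0.0126]
[[-0.828 -0.     0.561]
 [-0.561 -0.    -0.828]
 [ 0.    -1.     0.   ]]
4248 ((0.4905712306499481, 0.14293846487998962), 0.028429891914129257) 0.14415186190556983
dot [0.49136002 0.14211182 0.14825252 1.        ]
[0.50901408 0.11829782 0.13896294] 0.14078369725964604 ((0.5084995627403259, 0.11814563721418381), (0.017152845859527588, 0.004054971970617771), 35.358116149902344) [321.75806452 216.62903226]
[0.47332697 0.16798986 0.13921996] 0.14458954634485718 ((0.4727838635444641, 0.1677052527666092), (0.017026983201503754, 0.005806344095617533), 34.79596710205078) [240.64444444 218.82962963]
```

View pics/wrist1.png

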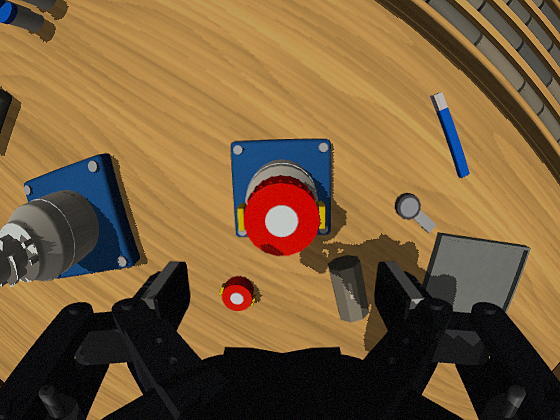

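Request:
send_rows(motion=[[100,0,0.025,-0.0006,0,-0.02,0],[100,0,0.05,-0.0006,0,-0.02,0],[100,0,0.075,-0.0006,0,-0.02,0],[100,0,0.095,-0.0006,0,-0.02,0],[100,0,0.11,-0.0006,0,-0.02,0],[100,0,0.12,-0.0006,0,-0.02,0],[100,0,0.128,-0.0006,0,-0.02,0],[100,0,0.128,-0.0006,0,-0.02,0],[100,0,0.128,-0.0006,0,-0.02,0]])

```text
clock: 1.78
position: [0.4909, 0.143, 0.1037]
ee_rot: [-0.214, 0.674, -0.674, 0.214]
ft_force: [-0.6, -0.6, 0.3]
grip_width: 1.003
```

Run:
```python
from h import *
o=get_obs()
for k in('clock','position','ft_force','torque'): print(k,np.round(o[k],4))
w=snap('wrist','wrist2');w=load('wrist2');snap('side','side2')
cv2.imwrite('pics/side2c.png',cv2.resize(load('side2')['pixels'][150:290,190:330],None,fx=4,fy=4,interpolation=cv2.INTER_CUBIC)[:,:,::-1])
```

```text
clock 1.7833
position [0.4909 0.143  0.1037]
ft_force [-0.5617 -0.599   0.3096]
torque [ 0.0187 -0.0071  0.0144]
```

View pics/wrist2.png

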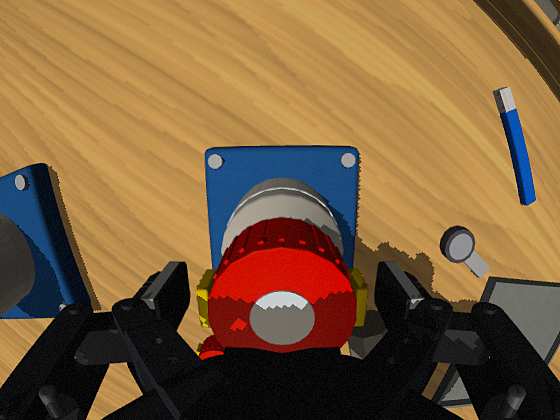

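View pics/side2c.png

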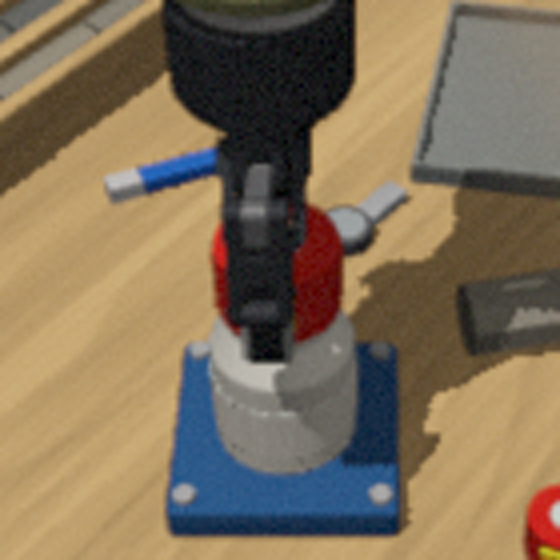

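Request:
send_rows(motion=[[90,0,0,0,0,0,0],[82,0,0,0,0,0,0],[78,0,0,0,0,0,0],[76,0,-0.0005,0,0,0,0],[75,0,-0.0005,0,0,0,0],[75,0,-0.0005,0,0,0,0]])

```text
clock: 2.38
position: [0.4909, 0.1431, 0.1042]
ee_rot: [0.213, -0.674, 0.674, -0.214]
ft_force: [-1.2, -0.8, 4.0]
grip_width: 0.751
```

```bash
cat > st.py <<'E'
from h import *
o=get_obs();M=R.from_quat(o['ee_rot']).as_matrix()
print(round(o['clock'],2),'pos',np.round(o['position'],4),'F',np.round(o['ft_force'],1),'Ftool',np.round(M.T@o['ft_force'],1),'T',np.round(o['torque'],3),'w',np.round(o['grip_width']*85,2),'yaw jaw',np.round(np.degrees(np.arctan2(M[1,2],M[0,2])),2),'j7',np.round(o['joint_pos'][6],2))
E
python3 st.py
```

```text
2.38 pos [0.4909 0.1431 0.1042] F [-1.2 -0.8  4. ] Ftool [ 1.4 -4.  -0.1] T [-0.051  0.152  0.046] w 63.85 yaw jaw -54.83 j7 -1.35
```

Request:
send_rows(motion=[[74,0,-0.0007,0,0,0,0],[73,0,-0.0012,0,0,0,0],[72,0,-0.0016,0,0,0,0],[71,0,-0.002,0,0,0,0],[71,0,-0.002,0,0,0,0]])

```text
clock: 2.8
position: [0.4906, 0.143, 0.1057]
ee_rot: [0.214, -0.674, 0.674, -0.214]
ft_force: [-0.6, -0.6, -0.9]
grip_width: 0.709
```

```bash
python3 st.py
```

```text
2.8 pos [0.4906 0.143  0.1057] F [-0.6 -0.6 -0.9] Ftool [0.9 0.9 0.2] T [ 0.01  -0.04  -0.041] w 60.23 yaw jaw -54.83 j7 -1.35
```

Request:
send_rows(motion=[[70,0,-0.0002,0,0,0,0],[69,0,-0.0005,0,0,0,0],[68,0,-0.0007,0,0,0,0],[66,0,-0.0009,0,0,0,0],[60,0,-0.0009,0,0,0,0],[60,0,-0.0009,0,0,0,0]], squeeze=25)

```text
clock: 3.3
position: [0.4907, 0.143, 0.1067]
ee_rot: [-0.214, 0.674, -0.674, 0.214]
ft_force: [0.9, -0.3, -0.4]
grip_width: 0.676
```

```bash
python3 st.py
```

```text
3.3 pos [0.4907 0.143  0.1067] F [ 0.9 -0.3 -0.4] Ftool [-0.5  0.4  0.8] T [-0.003 -0.019  0.066] w 57.43 yaw jaw -54.83 j7 -1.35
```

Request:
send_rows(motion=[[60,0,0,0,0,-0.05,0],[60,0,0,0,0,-0.1,0],[60,0,0,0,0,-0.15,0],[60,0,0,0,0,-0.2,0],[60,0,0,0,0,-0.25,0],[60,0,0,0,0,-0.3,0],[60,0,0,0,0,-0.35,0],[60,0,0,0,0,-0.4,0],[60,0,0,0,0,-0.44,0],[60,0,0,0,0,-0.44,0]])

```text
clock: 4.13
position: [0.4907, 0.143, 0.1067]
ee_rot: [-0.356, 0.611, -0.611, 0.356]
ft_force: [0.1, 0.3, -0.1]
grip_width: 0.672
```

```bash
python3 st.py
```

```text
4.13 pos [0.4907 0.143  0.1067] F [ 0.1  0.3 -0.1] Ftool [-0.3  0.1 -0.1] T [-0.013 -0.021 -0.038] w 57.09 yaw jaw -29.51 j7 -0.92
```

Request:
send_rows(motion=[[60,0,0,0,0,-0.03,0],[60,0,0,0,0,-0.05,0],[60,0,0,0,0,-0.07,0],[60,0,0,0,0,-0.07,0]])

```text
clock: 4.47
position: [0.4907, 0.143, 0.1067]
ee_rot: [0.377, -0.598, 0.598, -0.377]
ft_force: [-0.2, -0.3, -0.7]
grip_width: 0.676
```

```bash
python3 st.py
```

```text
4.47 pos [0.4907 0.143  0.1067] F [-0.2 -0.3 -0.7] Ftool [ 0.4  0.7 -0.1] T [-0.006  0.02   0.005] w 57.44 yaw jaw -25.58 j7 -0.85
```

Request:
send_rows(motion=[[60,0,0,0,0,-0.03,0],[60,0,0,0,0,-0.05,0],[60,0,0,0,0,-0.05,0]])

```text
clock: 4.72
position: [0.4907, 0.143, 0.1067]
ee_rot: [0.392, -0.589, 0.589, -0.392]
ft_force: [0.3, -0.4, -0.9]
grip_width: 0.669
```

```bash
python3 st.py
python3 - <<'E'
from h import *
snap('scene','scene3')
cv2.imwrite('pics/scene3c.png',cv2.resize(load('scene3')['pixels'][190:280,265:355],None,fx=6,fy=6,interpolation=cv2.INTER_CUBIC)[:,:,::-1])
E
```

```text
4.72 pos [0.4907 0.143  0.1067] F [ 0.3 -0.4 -0.9] Ftool [0.2 0.9 0.5] T [-0.037 -0.013  0.012] w 56.85 yaw jaw -22.71 j7 -0.8
```

View pics/scene3c.png

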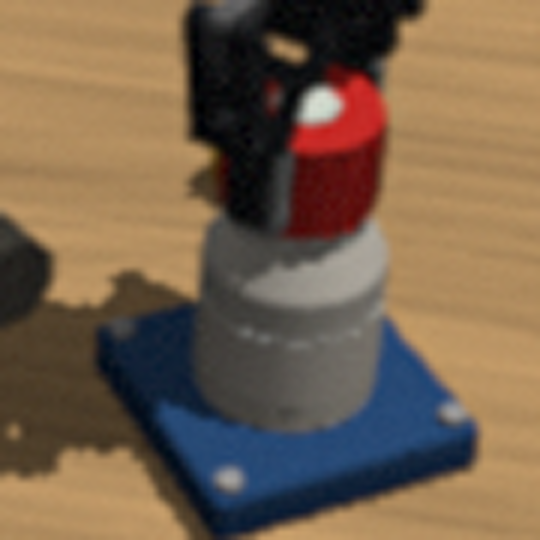

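Run:
```python
from h import *
snap('wrist','wrist4')
```

```text
(no output)
```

View pics/wrist4.png

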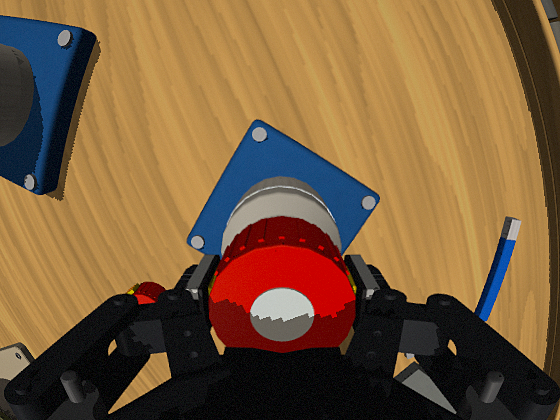

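Request:
send_rows(motion=[[60,0,0,0,0,-0.03,0],[60,0,0,0,0,-0.06,0],[60,0,0,0,0,-0.06,0]])

```text
clock: 5.07
position: [0.4907, 0.143, 0.1067]
ee_rot: [0.409, -0.577, 0.577, -0.409]
ft_force: [-0.2, -0.1, -1.0]
grip_width: 0.672
```

```bash
python3 st.py
```

```text
5.07 pos [0.4907 0.143  0.1067] F [-0.2 -0.1 -1. ] Ftool [ 0.1  1.  -0.1] T [-0.039 -0.02   0.014] w 57.09 yaw jaw -19.27 j7 -0.74
```

Wrist view: the pads sit square on the tabs at (210,290) and (352,290), and the cap is turning with the gripper. I'll keep going in small steps.

Request:
send_rows(motion=[[60,0,0,0,0,-0.03,0],[60,0,0,0,0,-0.06,0],[60,0,0,0,0,-0.06,0]])

```text
clock: 5.32
position: [0.4907, 0.143, 0.1067]
ee_rot: [0.426, -0.564, 0.564, -0.426]
ft_force: [-0.7, 0.2, -0.3]
grip_width: 0.676
```

```bash
python3 st.py
```

```text
5.32 pos [0.4907 0.143  0.1067] F [-0.7  0.2 -0.3] Ftool [ 0.   0.3 -0.7] T [ 0.049  0.058 -0.074] w 57.44 yaw jaw -15.88 j7 -0.69
```

Request:
send_rows(motion=[[60,0,0,0,0,-0.03,0],[60,0,0,0,0,-0.03,0]])

```text
clock: 5.48
position: [0.4907, 0.143, 0.1067]
ee_rot: [0.434, -0.558, 0.558, -0.434]
ft_force: [0.2, -0.2, -0.4]
grip_width: 0.675
```

```bash
python3 st.py
```

```text
5.48 pos [0.4907 0.143  0.1067] F [ 0.2 -0.2 -0.4] Ftool [0.2 0.4 0.3] T [-0.015  0.035 -0.019] w 57.4 yaw jaw -14.19 j7 -0.66
```

Request:
send_rows(motion=[[60,0,0,0,0,-0.03,0],[60,0,0,0,0,-0.06,0],[60,0,0,0,0,-0.06,0]])

```text
clock: 5.73
position: [0.4907, 0.143, 0.1067]
ee_rot: [0.451, -0.545, 0.545, -0.451]
ft_force: [0.1, 0.7, -0.5]
grip_width: 0.674
```

```bash
python3 st.py
```

```text
5.73 pos [0.4907 0.143  0.1067] F [ 0.1  0.7 -0.5] Ftool [-0.7  0.5  0. ] T [-0.038 -0.035  0.003] w 57.27 yaw jaw -10.76 j7 -0.6
```

Request:
send_rows(motion=[[60,0,0,0,0,-0.03,0],[60,0,0,0,0,-0.06,0],[60,0,0,0,0,-0.06,0]])

```text
clock: 5.98
position: [0.4907, 0.143, 0.1067]
ee_rot: [0.467, -0.531, 0.531, -0.467]
ft_force: [-0.1, -0.1, 0.1]
grip_width: 0.675
```

```bash
python3 st.py
```

```text
5.98 pos [0.4907 0.143  0.1067] F [-0.1 -0.1  0.1] Ftool [ 0.1 -0.1 -0.1] T [ 0.043  0.035 -0.007] w 57.41 yaw jaw -7.33 j7 -0.54
```

Request:
send_rows(motion=[[60,0,0,0,0,-0.03,0],[60,0,0,0,0,-0.06,0],[60,0,0,0,0,-0.06,0]])

```text
clock: 6.23
position: [0.4906, 0.1434, 0.1067]
ee_rot: [-0.483, 0.517, -0.517, 0.483]
ft_force: [-0.5, 1.1, -0.8]
grip_width: 0.675
```

```bash
python3 st.py
```

```text
6.23 pos [0.4906 0.1434 0.1067] F [-0.5  1.1 -0.8] Ftool [-1.1  0.8 -0.6] T [ 0.318  0.012 -0.021] w 57.42 yaw jaw -3.89 j7 -0.48
```

Request:
send_rows(motion=[[60,0,0,0,0,0,0],[60,0,0,0,0,0,0]])

```text
clock: 6.4
position: [0.4906, 0.1433, 0.1067]
ee_rot: [-0.482, 0.517, -0.517, 0.483]
ft_force: [-0.5, 1.9, -0.4]
grip_width: 0.671
```

```bash
python3 st.py
```

```text
6.4 pos [0.4906 0.1433 0.1067] F [-0.5  1.9 -0.4] Ftool [-1.9  0.4 -0.6] T [0.48  0.041 0.017] w 57.07 yaw jaw -3.95 j7 -0.48
```

Run:
```python
from h import *
for n in('scene','side','wrist'): snap(n,n+'5')
a=cv2.resize(load('scene5')['pixels'][60:280,180:400],(400,400));b=cv2.resize(load('side5')['pixels'][60:280,160:380],(400,400))
cv2.imwrite('pics/both5.png',np.hstack([a,b])[:,:,::-1])
o=get_obs();print(o['joint_pos'],o['ft_force'],o['torque'],o['clock'])
```

```text
[-0.18605276  0.20476622 -0.20636056  1.89811706  0.04796679  1.0432729
 -0.48017914] [-1.18751564  1.92319743 -0.85350629] [ 0.60762692  0.08533278 -0.04316495] 6.55
```

View pics/both5.png

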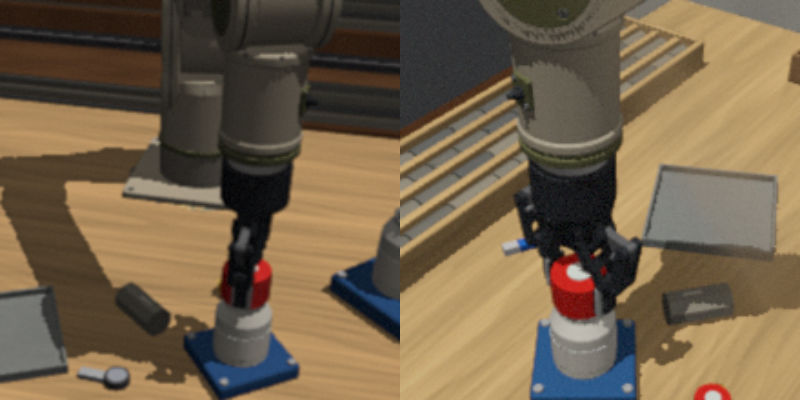

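View pics/wrist5.png

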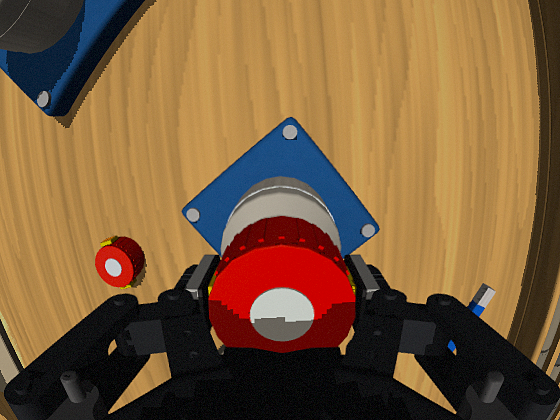

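Request:
send_rows(motion=[[60,0,0,0,0,0,0],[60,0,0,0,0,0,0]])

```text
clock: 6.72
position: [0.4907, 0.1432, 0.1068]
ee_rot: [-0.483, 0.517, -0.516, 0.483]
ft_force: [-0.7, 3.0, -0.5]
grip_width: 0.677
```

```bash
python3 st.py
```

```text
6.72 pos [0.4907 0.1432 0.1068] F [-0.7  3.  -0.5] Ftool [-2.9  0.5 -0.9] T [ 0.621  0.083 -0.085] w 57.53 yaw jaw -3.85 j7 -0.48
```

Request:
send_rows(motion=[[60,-0.0005,0,0,0,0,0],[60,-0.0005,0,0,0,0,0]])

```text
clock: 6.88
position: [0.4907, 0.1434, 0.1067]
ee_rot: [0.483, -0.516, 0.517, -0.483]
ft_force: [0.4, 2.0, -1.1]
grip_width: 0.677
```

```bash
python3 st.py
```

```text
6.88 pos [0.4907 0.1434 0.1067] F [ 0.4  2.  -1.1] Ftool [-2.   1.1  0.3] T [ 0.35   0.125 -0.059] w 57.58 yaw jaw -3.85 j7 -0.48
```

Request:
send_rows(motion=[[60,-0.0005,0,0,0,0,0],[60,-0.0005,0,0,0,-0.03,0],[60,-0.0005,0,0,0,-0.03,0]])

```text
clock: 7.13
position: [0.4907, 0.1438, 0.1067]
ee_rot: [0.491, -0.509, 0.509, -0.491]
ft_force: [-0.3, 0.5, -0.7]
grip_width: 0.672
```

```bash
python3 st.py
```

```text
7.13 pos [0.4907 0.1438 0.1067] F [-0.3  0.5 -0.7] Ftool [-0.4  0.7 -0.3] T [ 0.182  0.174 -0.036] w 57.15 yaw jaw -2.06 j7 -0.45
```

Request:
send_rows(motion=[[60,-0.0001,0,0,0,-0.03,0],[60,-0.0001,0,0,0,-0.05,0],[60,-0.0001,0,0,0,-0.05,0]])

```text
clock: 7.38
position: [0.4907, 0.1438, 0.1067]
ee_rot: [0.503, -0.497, 0.497, -0.503]
ft_force: [-1.1, 1.3, -0.4]
grip_width: 0.67
```

```bash
python3 st.py
```

```text
7.38 pos [0.4907 0.1438 0.1067] F [-1.1  1.3 -0.4] Ftool [-1.3  0.4 -1.1] T [-0.003  0.301 -0.195] w 56.96 yaw jaw 0.75 j7 -0.4
```

Request:
send_rows(motion=[[60,0,0,0,0,-0.015,0],[60,0,0,0,0,-0.015,0]])

```text
clock: 7.55
position: [0.4907, 0.1439, 0.1067]
ee_rot: [0.507, -0.493, 0.493, -0.507]
ft_force: [-1.6, -0.3, -0.1]
grip_width: 0.675
```

```bash
python3 st.py
```

```text
7.55 pos [0.4907 0.1439 0.1067] F [-1.6 -0.3 -0.1] Ftool [ 0.3  0.1 -1.6] T [-0.053  0.336 -0.258] w 57.41 yaw jaw 1.62 j7 -0.39
```

Request:
send_rows(motion=[[60,0,0,-0.0003,0,0.02,0],[60,0,0,-0.0003,0,0.04,0],[60,0,0,-0.0003,0,0.04,0]])

```text
clock: 7.8
position: [0.4906, 0.1439, 0.1067]
ee_rot: [0.496, -0.503, 0.504, -0.496]
ft_force: [0.3, -1.0, -1.1]
grip_width: 0.672
```

```bash
python3 st.py
```

```text
7.8 pos [0.4906 0.1439 0.1067] F [ 0.3 -1.  -1.1] Ftool [1.  1.1 0.4] T [-0.175  0.041 -0.108] w 57.12 yaw jaw -0.83 j7 -0.43
```

Request:
send_rows(motion=[[60,0,-0.0007,0,0,0,0],[60,0,-0.0015,0,0,0,0],[60,0,-0.0015,0,0,0,0]])

```text
clock: 8.05
position: [0.4904, 0.1439, 0.1081]
ee_rot: [0.497, -0.503, 0.503, -0.497]
ft_force: [0.7, -1.9, -3.8]
grip_width: 0.677
```

```bash
python3 st.py
```

```text
8.05 pos [0.4904 0.1439 0.1081] F [ 0.7 -1.9 -3.8] Ftool [1.9 3.8 0.7] T [-0.237 -0.071 -0.132] w 57.58 yaw jaw -0.69 j7 -0.43
```

Request:
send_rows(motion=[[60,0.0004,0,0,0,0.02,0],[60,0.0004,0,0,0,0.02,0]])

```text
clock: 8.22
position: [0.4904, 0.1438, 0.1082]
ee_rot: [-0.491, 0.508, -0.508, 0.492]
ft_force: [0.2, 0.4, -2.2]
grip_width: 0.673
```

```bash
python3 st.py
```

```text
8.22 pos [0.4904 0.1438 0.1082] F [ 0.2  0.4 -2.2] Ftool [-0.4  2.2  0.2] T [-0.059 -0.033 -0.072] w 57.21 yaw jaw -1.93 j7 -0.45
```

Forces are relieved. I'll lift a little more and watch Fz.

Request:
send_rows(motion=[[60,0,-0.001,0,0,0,0],[60,0,-0.002,0,0,0,0],[60,0,-0.002,0,0,0,0]])

```text
clock: 8.47
position: [0.4904, 0.1438, 0.1105]
ee_rot: [0.492, -0.508, 0.508, -0.492]
ft_force: [-0.8, 0.1, -2.1]
grip_width: 0.666
```

```bash
python3 st.py
```

```text
8.47 pos [0.4904 0.1438 0.1105] F [-0.8  0.1 -2.1] Ftool [-0.1  2.1 -0.8] T [-0.073  0.221 -0.14 ] w 56.61 yaw jaw -1.82 j7 -0.45
```

Request:
send_rows(motion=[[60,0,-0.002,0,0,0,0],[60,0,-0.004,0,0,0,0],[60,0,-0.006,0,0,0,0],[60,0,-0.008,0,0,0,0]])

```text
clock: 8.8
position: [0.4908, 0.1439, 0.1188]
ee_rot: [0.492, -0.508, 0.508, -0.492]
ft_force: [0.3, 0.0, -0.3]
grip_width: 0.672
```

```bash
python3 st.py;python3 - <<'E'
from h import *
snap('side','side6')
cv2.imwrite('pics/side6c.png',cv2.resize(load('side6')['pixels'][150:290,190:330],None,fx=4,fy=4,interpolation=cv2.INTER_CUBIC)[:,:,::-1])
E
```

```text
8.8 pos [0.4908 0.1439 0.1188] F [ 0.3  0.  -0.3] Ftool [-0.   0.3  0.3] T [-0.006  0.011 -0.035] w 57.14 yaw jaw -1.82 j7 -0.44
```

View pics/side6c.png

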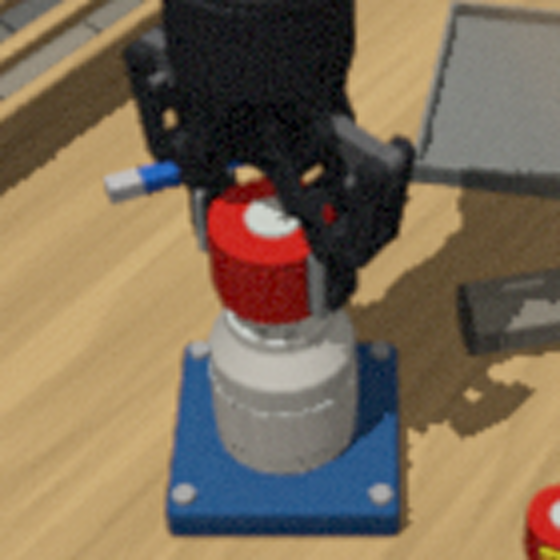

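The side crop shows the cap rising with the gripper: the neck is visible below it at (275,330). I'll continue straight up.

Request:
send_rows(motion=[[60,0,-0.006,0,0,0,0],[60,0,-0.012,0,0,0,0],[60,0,-0.018,0,0,0,0],[60,0,-0.024,0,0,0,0],[60,0,-0.03,0,0,0,0],[60,0,-0.036,0,0,0,0],[60,0,-0.045,0,0,0,0],[60,0,-0.06,0,0,0,0],[60,0,-0.07,0,0,0,0],[60,0,-0.07,0,0,0,0]])

```text
clock: 9.68
position: [0.4916, 0.1441, 0.1908]
ee_rot: [0.491, -0.507, 0.509, -0.493]
ft_force: [0.5, 0.5, -1.0]
grip_width: 0.675
```

```bash
python3 st.py;python3 - <<'E'
from h import *
snap('side','side7');snap('wrist','wrist7')
cv2.imwrite('pics/side7c.png',cv2.resize(load('side7')['pixels'][90:290,170:370],None,fx=3,fy=3,interpolation=cv2.INTER_CUBIC)[:,:,::-1])
E
```

```text
9.68 pos [0.4916 0.1441 0.1908] F [ 0.5  0.5 -1. ] Ftool [-0.5  1.   0.5] T [ 0.048 -0.031 -0.03 ] w 57.39 yaw jaw -1.83 j7 -0.43
```

View pics/side7c.png

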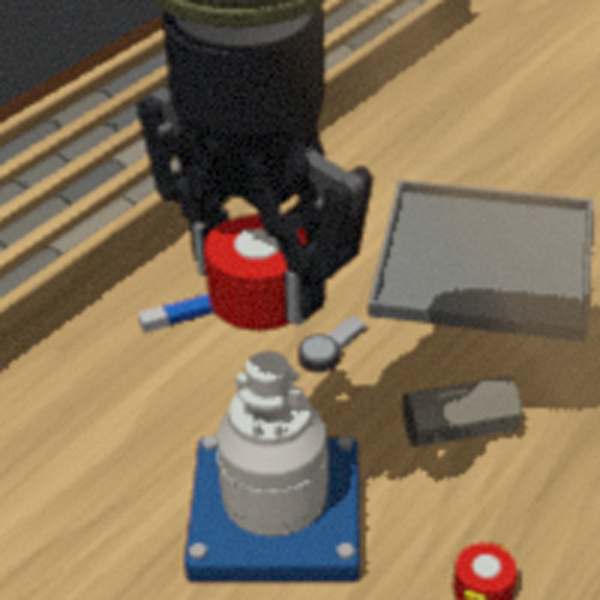

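View pics/wrist7.png

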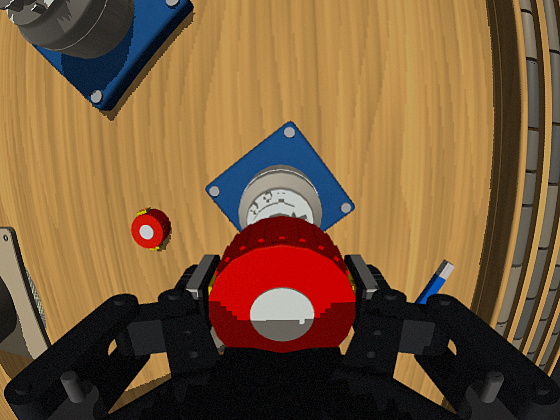

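Request:
send_rows(motion=[[60,0.015,0,0.002,0,0,0],[60,0.045,0,0.006,0,0,0],[60,0.08,0,0.01,0,0,0],[60,0.118,0,0.015,0,0,0],[60,0.156,0,0.02,0,0,0],[60,0.194,0,0.025,0,0,0],[60,0.232,0,0.029,0,0,0],[60,0.268,0,0.033,0,0,0],[60,0.295,0,0.036,0,0,0],[60,0.3135,0,0.039,0,0,0]])

```text
clock: 10.62
position: [0.5184, -0.1745, 0.1872]
ee_rot: [-0.492, 0.509, -0.509, 0.49]
ft_force: [-0.2, -0.1, -0.7]
grip_width: 0.673
```

Request:
send_rows(motion=[[60,0,0.02,0,0,0,0],[60,0,0.045,0,0,0,0],[60,0,0.07,0,0,0,0],[60,0,0.095,0,0,0,0],[60,0,0.115,0,0,0,0],[60,0,0.13,0,0,0,0],[60,0,0.14,0,0,0,0],[60,0,0.14,0,0,0,0]])

```text
clock: 11.28
position: [0.5176, -0.1704, 0.0456]
ee_rot: [-0.493, 0.509, -0.507, 0.491]
ft_force: [0.0, 0.7, -0.2]
grip_width: 0.672
```

```bash
python3 st.py;python3 - <<'E'
from h import *
snap('side','side8');snap('wrist','wrist8');snap('scene','scene8')
a=cv2.resize(load('scene8')['pixels'][150:300,110:260],(400,400),interpolation=2);b=cv2.resize(load('side8')['pixels'][70:230,240:400],(400,400),interpolation=2)
cv2.imwrite('pics/both8.png',np.hstack([a,b])[:,:,::-1])
E
```

```text
11.28 pos [ 0.5176 -0.1704  0.0456] F [ 0.   0.7 -0.2] Ftool [-0.7  0.2  0. ] T [-0.009  0.05  -0.054] w 57.12 yaw jaw -1.83 j7 0.22
```

View pics/both8.png

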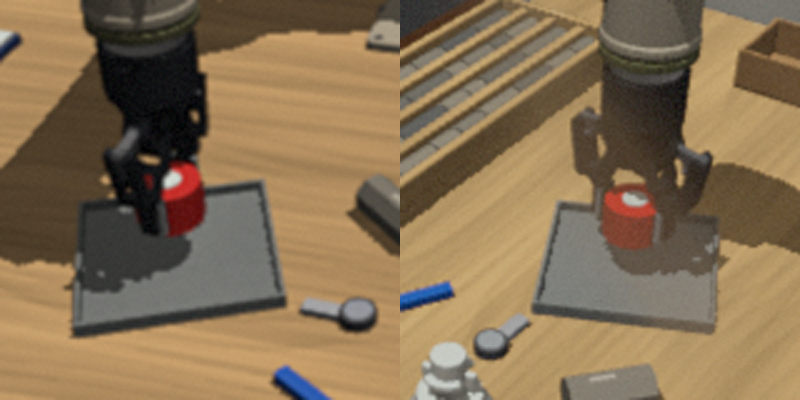

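View pics/wrist8.png

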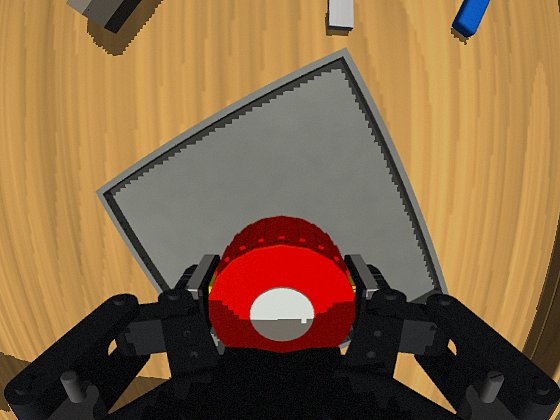

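Run:
```python
from h import *
for n in('side8','scene8','wrist8'):
    c=load(n);P=cloud(c);p=c['pixels'].astype(int)
    m=(c['range_z']>0)&(np.hypot(P[...,0]-.5176,P[...,1]+.17)<.03)&(P[...,2]>.06)&(P[...,2]<.095)&((p[...,0]>100)&(p[...,1]<70)|(p.min(-1)>140))
    print(n,m.sum(),np.percentile(P[m][:,2],[50,75,90]))
    f=(c['range_z']>0)&(np.hypot(P[...,0]-.55,P[...,1]+.17)<.02)&(P[...,2]<.02);print('floor',np.median(P[f][:,2]) if f.any() else None)
```

```text
side8 242 [0.08043189 0.08268091 0.08359323]
floor 0.0030313326401503193
scene8 147 [0.08630915 0.08702575 0.08785604]
floor 0.00428719660149024
wrist8 13124 [0.08520527 0.08568515 0.08616324]
floor 0.004060759658012655
```

Request:
send_rows(motion=[[60,0,0.01,0,0,0,0],[60,0,0.018,0,0,0,0],[60,0,0.025,0,0,0,0],[60,0,0.03,0,0,0,0],[60,0,0.034,0,0,0,0],[60,0,0.034,0,0,0,0],[60,0,0.034,0,0,0,0]])

```text
clock: 12.02
position: [0.5193, -0.1709, 0.014]
ee_rot: [-0.492, 0.508, -0.508, 0.492]
ft_force: [-0.1, -0.8, -0.5]
grip_width: 0.675
```

```bash
python3 st.py
```

```text
12.02 pos [ 0.5193 -0.1709  0.014 ] F [-0.1 -0.8 -0.5] Ftool [ 0.8  0.5 -0.1] T [ 0.003 -0.077 -0.045] w 57.37 yaw jaw -1.83 j7 0.22
```

Request:
send_rows(motion=[[60,0,0.002,0,0,0,0],[60,0,0.004,0,0,0,0],[60,0,0.006,0,0,0,0],[60,0,0.0075,0,0,0,0],[60,0,0.0075,0,0,0,0],[60,0,0.0075,0,0,0,0]])

```text
clock: 12.52
position: [0.5194, -0.1709, 0.0067]
ee_rot: [-0.492, 0.508, -0.508, 0.492]
ft_force: [-0.1, -0.7, -0.9]
grip_width: 0.672
```

```bash
python3 st.py
```

```text
12.52 pos [ 0.5194 -0.1709  0.0067] F [-0.1 -0.7 -0.9] Ftool [ 0.7  0.9 -0.1] T [-0.005 -0.005 -0.022] w 57.16 yaw jaw -1.84 j7 0.22
```

Request:
send_rows(motion=[[60,0,0.0005,0,0,0,0],[60,0,0.001,0,0,0,0],[60,0,0.001,0,0,0,0]])

```text
clock: 12.77
position: [0.5194, -0.1709, 0.0057]
ee_rot: [0.492, -0.508, 0.508, -0.492]
ft_force: [0.6, 0.6, -1.0]
grip_width: 0.673
```

```bash
python3 st.py
```

```text
12.77 pos [ 0.5194 -0.1709  0.0057] F [ 0.6  0.6 -1. ] Ftool [-0.7  1.   0.6] T [-0.009 -0.014 -0.045] w 57.17 yaw jaw -1.84 j7 0.22
```

Request:
send_rows(motion=[[60,0,0.0005,0,0,0,0],[60,0,0.001,0,0,0,0],[60,0,0.001,0,0,0,0]])

```text
clock: 13.02
position: [0.5194, -0.1709, 0.0046]
ee_rot: [-0.492, 0.508, -0.508, 0.492]
ft_force: [-0.1, -0.4, -1.5]
grip_width: 0.674
```

```bash
python3 st.py
```

```text
13.02 pos [ 0.5194 -0.1709  0.0046] F [-0.1 -0.4 -1.5] Ftool [ 0.4  1.5 -0.1] T [-0.01   0.066 -0.031] w 57.32 yaw jaw -1.83 j7 0.22
```

Request:
send_rows(motion=[[60,0,0.0005,0,0,0,0],[60,0,0.0005,0,0,0,0]])

```text
clock: 13.18
position: [0.5194, -0.1709, 0.0041]
ee_rot: [-0.492, 0.508, -0.508, 0.492]
ft_force: [0.8, -0.3, -1.1]
grip_width: 0.675
```

```bash
python3 st.py
```

```text
13.18 pos [ 0.5194 -0.1709  0.0041] F [ 0.8 -0.3 -1.1] Ftool [0.2 1.1 0.8] T [-0.021  0.025  0.018] w 57.35 yaw jaw -1.83 j7 0.22
```

Request:
send_rows(motion=[[60,0,0.0005,0,0,0,0],[60,0,0.0005,0,0,0,0]])

```text
clock: 13.35
position: [0.5195, -0.1709, 0.0039]
ee_rot: [0.492, -0.508, 0.508, -0.492]
ft_force: [-0.8, -0.5, 3.0]
grip_width: 0.675
```

```bash
python3 st.py
```

```text
13.35 pos [ 0.5195 -0.1709  0.0039] F [-0.8 -0.5  3. ] Ftool [ 0.5 -3.  -0.8] T [0.056 0.232 0.024] w 57.35 yaw jaw -1.83 j7 0.22
```

Request:
send_rows(motion=[[60,0,0.0005,0,0,0,0],[60,0,0.0005,0,0,0,0]])

```text
clock: 13.52
position: [0.5195, -0.1709, 0.0039]
ee_rot: [0.492, -0.508, 0.508, -0.492]
ft_force: [-3.9, 0.4, 7.7]
grip_width: 0.677
```

```bash
python3 st.py
```

```text
13.52 pos [ 0.5195 -0.1709  0.0039] F [-3.9  0.4  7.7] Ftool [-0.3 -7.7 -3.9] T [ 0.275  0.79  -0.023] w 57.53 yaw jaw -1.84 j7 0.22
```

Request:
send_rows(motion=[[66,0,-0.0005,0,0,0,0],[68,0,-0.0004,0,0,0,0],[70,0,0.0,0,0,0,0],[72,0,0.0004,0,0,0,0],[74,0,0.0008,0,0,0,0],[76,0,0.0012,0,0,0,0],[78,0,0.0017,0,0,0,0],[81,0,0.002,0,0,0,0],[85,0,0.002,0,0,0,0],[88,0,0.002,0,0,0,0]])

```text
clock: 14.35
position: [0.5193, -0.1708, 0.0011]
ee_rot: [-0.492, 0.508, -0.508, 0.492]
ft_force: [0.3, -0.7, 0.2]
grip_width: 0.877
```

```bash
python3 st.py;python3 - <<'E'
from h import *
snap('side','side9');snap('wrist','wrist9')
cv2.imwrite('pics/side9c.png',cv2.resize(load('side9')['pixels'][90:230,250:390],None,fx=4,fy=4,interpolation=cv2.INTER_CUBIC)[:,:,::-1])
E
```

```text
14.35 pos [ 0.5193 -0.1708  0.0011] F [ 0.3 -0.7  0.2] Ftool [ 0.7 -0.2  0.3] T [ 0.061 -0.009 -0.016] w 74.56 yaw jaw -1.83 j7 0.22
```

View pics/side9c.png

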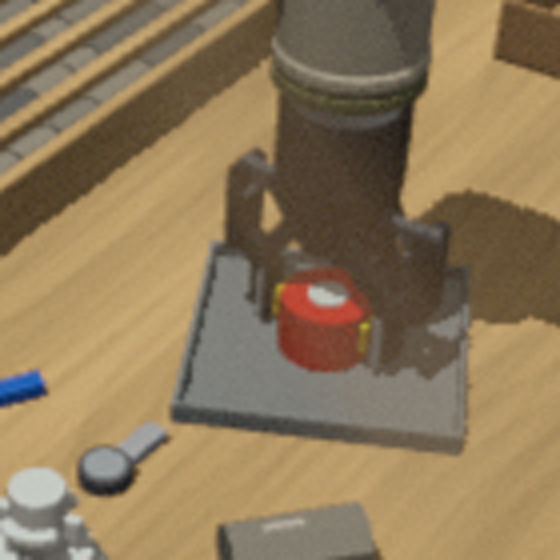

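View pics/wrist9.png

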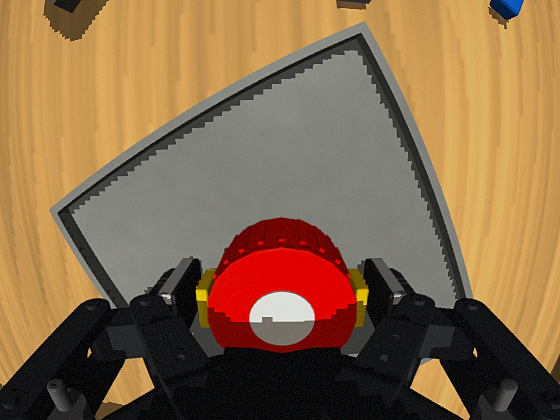

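The cap sits flat in the tray, the tabs have sprung out at (203,295) and (362,295), and the pads are clear. Next I'll open fully and retreat straight up.

Request:
send_rows(motion=[[94,0,0,0,0,0,0],[97,0,-0.003,0,0,0,0],[97,0,-0.015,0,0,0,0],[97,0,-0.035,0,0,0,0],[97,0,-0.06,0,0,0,0],[97,0,-0.09,0,0,0,0],[97,0,-0.12,0,0,0,0],[97,0,-0.15,0,0,0,0],[97,0,-0.15,0,0,0,0],[97,0,-0.15,0,0,0,0]])

```text
clock: 15.28
position: [0.5206, -0.1712, 0.1541]
ee_rot: [0.491, -0.507, 0.509, -0.493]
ft_force: [-0.3, -0.7, -0.7]
grip_width: 0.966
```

```bash
python3 st.py;python3 - <<'E'
from h import *
for n in('side','wrist','scene'):snap(n,n+'10')
c=load('wrist10');P=cloud(c);p=c['pixels'].astype(int)
m=(c['range_z']>0)&(np.hypot(P[...,0]-.52,P[...,1]+.17)<.04)&(P[...,2]>.035)&(P[...,2]<.06)&(((p[...,0]>100)&(p[...,1]<70))|(p.min(-1)>140))
q=P[m];print(m.sum(),np.percentile(q[:,2],[5,50,95]),cv2.minEnclosingCircle(q[:,:2].astype(np.float32)))
A=np.c_[q[:,:2],np.ones(len(q))];print('tilt deg',np.degrees(np.linalg.lstsq(A,q[:,2],rcond=None)[0][:2]))
a=load('scene10')['pixels'][120:400,100:440];b=load('side10')['pixels'][60:340,150:490]
cv2.imwrite('pics/both10.png',np.hstack([cv2.resize(x,(400,330)) for x in(a,b)])[:,:,::-1])
E
```

```text
15.28 pos [ 0.5206 -0.1712  0.1541] F [-0.3 -0.7 -0.7] Ftool [ 0.7  0.7 -0.3] T [-0.039  0.03   0.036] w 82.11 yaw jaw -1.84 j7 0.21
3681 [0.04088539 0.04221319 0.04357688] ((0.5198236107826233, -0.1714184284210205), 0.029051324352622032)
tilt deg [ 0.00817199 -0.50460011]
```

View pics/both10.png

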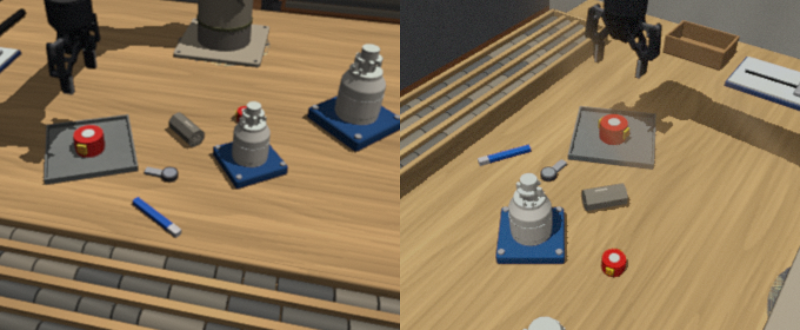

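View pics/wrist10.png

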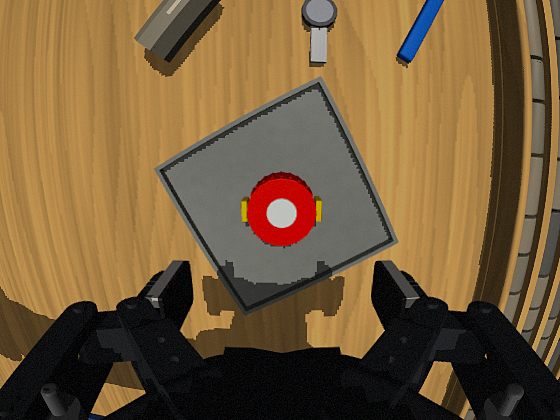

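The cap is flat in the tray (top at z = 0.042, tilt about 0.5°), the bystanders haven't moved, and the robot is clear.

```bash
python3 -c "
from workcell import *
print(hand_in())"
```

```text
the job is handed in; nothing more can be done
None
```

The jar is open, and its red cap is sitting open side down on the floor of the grey tray, released. The job is handed in, at about 15.4 s on the robot's clock.

**What I did:** I squeezed both tabs fully in (opening 57.4 mm) and turned the cap anticlockwise. At about 54° the resisting moment rose steadily to 0.26 N m, which I took as the stop. I backed off about 3.5° in all to unload it, then lifted straight up. I lowered the cap until it touched the tray floor (at most about 8 N) and opened the gripper slowly while following the pads down.

**Last checks:**
- **Cap:** its top is at z = 0.042 m, as expected for a seated cap. The tilt is about 0.5°, within camera noise, and it is near the tray centre.
- **Tabs and gripper:** the tabs have sprung back out, and the gripper is about 0.15 m above with no contact force.
- **Bystanders:** the core piece, hand lens and magnet pen look unmoved in the pictures; I didn't measure their positions again.

**What didn't go as expected:**
- **During the turn:** a sideways force of about 3 N appeared partway, with no contact visible in the pictures. I re-centred by about 1 mm and it went away.
- **First lift:** there was a brief pull of about 4 N at the start, which eased after a small correction. The readings I took stayed well under 30 N.
- **Setting down:** the cap touched down about 0.8 mm lower than I had worked out, so it probably sat slightly higher in the grip than assumed.

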